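# Pack the power-cut keg

### The arm

A 7-joint arm with a two-finger parallel gripper is mounted at the origin on the work surface. World frame = base frame: x ahead of the robot, y to its left, z up, the work surface at z = 0. Lengths are in m, angles in rad, forces in N, time in s.
With the tool pointing down it reaches from about 0.425 to 0.925 m from the base axis. Payload 6.8 kg.
Tool frame: the origin (TCP) lies on the front face of the gripper's body, between the roots of the fingers; the fingertips stand 73 mm ahead of it and the grasp point (between the pads) lies 54 mm ahead of it (env.nose_length is the distance from the TCP to the fingertips, in m); z points along the fingers, y is the line along which they close (so a half turn about z gives the same grasp; the last joint's range is limited). The gripper opens to 85 mm and grips with 20 to 120 N. Pads are 22 mm wide; open, the fingers measure 114 mm over their backs; the gripper's body (76 mm by 85 mm) begins 54 mm behind the grasp point. The pads swing forward as they close: fully open they stand 13 mm farther back than shut.
Start: joints at [-1.424, 0.477, 0.022, 1.555, -0.011, 1.109, -0.083], TCP at [0.17, 0.653, 0.304] pointing down, gripper open.
Joint ranges: [-2.96, 2.96], [-0.34, 2.1], [-1.41, 1.46], [0.24, 2.44], [-1.37, 4.51], [0.17, 1.92], [-2.96, 2.96]. Speed limits (rad/s): [2.39, 2.39, 3.14, 3.14, 3.14, 3.14, 3.14].

### API

Orientations are given as a unit quaternion [w, x, y, z].
In Python, from cell import env, kin, camera, calibration, job gives the robot as it stands. The module is installed in compiled form; this text tells all that it offers. Calls block until the motion is done:
- env.reach(position, orientation): joint-space move of the TCP to a pose.
- env.movel(position, velocity=0.15, rot=None, stop_force=None): straight line of the TCP; rot=None keeps the orientation; velocity is the mean speed in m/s. With stop_force (N) it stops when the force on the tool has changed by that much, and returns True; else False.
- env.goto_joints(angles): joint-space move.
- env.grip(opening, f_grip=None): finger opening in m; f_grip is the grip in N (None keeps the last); returns when the fingers have stopped.
- env.dwell(seconds).
- kin.inverse_kinematics(position, orientation): joint angles nearest the present ones, or None.
- env.get_state(): the state.
- camera(name): name is "scene" or "side" or "wrist"; returns (picture, depth): 400x640x3 uint8, blue, green, red; 400x640 float32, m along the optical axis (not along the pixel's ray), 0 where there is no reading.
- calibration(name): a dict with "fx", "fy", "cx", "cy" (pixels), "rvec" (rotation vector, rad) and "tvec" (3), from world to camera coordinates, as OpenCV has them. Camera axes: x right, y down, z forward; pixel columns grow to the right and rows downward; lengths in m; the calibration is good to about 2 mm. A picture is of the moment at which its call begins: read the wrist's pose just before it. calibration takes no time and is no camera call; for the wrist camera it gives the pose at the moment of the call.
A pose or a line that the arm cannot do raises env.PlanningError and nothing moves.
- job.job_done(): hands the job in; it is judged then, once.
The state is a dict: "time": time; "qpos": joint angles; "joint_velocities": joint speeds; "joint_torque": joint torques, N m; "tcp_pos": TCP position; "orientation": TCP orientation; "force": force on the tool from outside, world axes, zero at the start; "torque": the same for the moment, N m; "opening": finger opening in m; "gripper_force": force on a finger pad.
Only numpy, scipy, OpenCV 4.12 (cv2) and the standard library are available. Lean on these libraries where they do the work, as an engineer would, in place of code of your own. Each camera call takes 0.05 s, during which the arm holds its last target. There are 200 camera calls.

### The job

Get the power-cut keg ready in the storeroom: unscrew its cap, lift it off and lay it flat, grip bar up, on the middle of the cork mat. Then take every torch off its hook on the rack and put it into the keg, and tip all the tea lights from the bowl into the keg as well, in either order; a tea light that misses must be put in too. Stand the empty bowl upright on the counter again, leave the keg open, and do not disturb the oil bottle or the tin.

Things in the scene. Friction and masses are not known exactly. Their poses are not given: they have to be found in the camera images.
- keg: Blue wide-mouth plastic keg fixed to the counter, 140 mm high, body 136 mm across, neck outside diameter 118 mm with an outside thread (right-hand, 10 mm rise per turn). Origin on its axis at the counter, z up. Inside floor 6 mm above the counter
- keg_mouth (a point): Centre of the keg's mouth, at the height of its rim (140 mm above the counter). The mouth's inside diameter is 110 mm
- cap_grip (a point): Middle of the yellow grip bar on the keg's black screw cap (146 mm across, about 0.13 kg). The bar is 80 mm long (this frame's x), 24 mm wide (y), 34 mm tall; it stands on the cap's flat top, 18 mm below the point; the cap's lower edge is 60 mm below the point. z up. Unscrews counter-clockwise seen from above, climbing; turns easily, stays where it is left; free after about two turns (700 to 740 degrees)
- mat_top (a point): Round cork mat fixed on the counter, 180 mm across, 5 mm thick. The point is the centre of its upper face
- rack: Red and white rack fixed on the counter, 300 mm long (y), three steel hooks on its -x side, facing the robot. Origin under its red back panel's front face, at the counter. Hooks at y = -95, 0 and 95 mm run out 30 mm from the panel at 168 mm height; their upturned pins, 6 mm thick, 27 mm in front of the panel, reach 184 mm high. Nothing of the rack is higher
- torch0_center (a point): Yellow pocket torch with black ends, 24 mm in diameter, 120 mm long, 0.08 kg (may be absent). The point is on its axis half-way along; z runs along the torch, up as it hangs. A black loop on its +x side (reaching 25 mm from the axis, level with the point) sits over the upturned pin of a hook; to unhook, raise it 30 mm, then draw it away to the rack's -x
- torch1_center (a point): Yellow pocket torch with black ends, 24 mm in diameter, 120 mm long, 0.08 kg (may be absent). The point is on its axis half-way along; z runs along the torch, up as it hangs. A black loop on its +x side (reaching 25 mm from the axis, level with the point) sits over the upturned pin of a hook; to unhook, raise it 30 mm, then draw it away to the rack's -x
- torch2_center (a point): Yellow pocket torch with black ends, 24 mm in diameter, 120 mm long, 0.08 kg (may be absent). The point is on its axis half-way along; z runs along the torch, up as it hangs. A black loop on its +x side (reaching 25 mm from the axis, level with the point) sits over the upturned pin of a hook; to unhook, raise it 30 mm, then draw it away to the rack's -x
- bowl_handle (a point): Handle of a round flared metal bowl: a wooden round bar 18 mm thick, horizontal along this frame's x, 34 mm above the counter. The point is on its axis; the bar runs from 60 mm nearer the bowl to 60 mm beyond the point. The bowl's centre is 130 mm from the point towards -x. z up. Bowl about 0.16 kg plus contents
- bowl_rim (a point): Centre of the bowl's open top, 38 mm above its underside and 4 mm above the handle's axis; rim diameter 144 mm, base diameter 84 mm, inside floor 34 mm below the point. Axes as the handle's. z up when it stands upright
- candle0_center (a point): Tea light, a disc 34 mm in diameter and 15 mm high in an aluminium cup, 15 g (may be absent), lying in the bowl at the start. The point is its centre, z its axis
- candle1_center (a point): Tea light, a disc 34 mm in diameter and 15 mm high in an aluminium cup, 15 g (may be absent), lying in the bowl at the start. The point is its centre, z its axis
- candle2_center (a point): Tea light, a disc 34 mm in diameter and 15 mm high in an aluminium cup, 15 g (may be absent), lying in the bowl at the start. The point is its centre, z its axis
- candle3_center (a point): Tea light, a disc 34 mm in diameter and 15 mm high in an aluminium cup, 15 g (may be absent), lying in the bowl at the start. The point is its centre, z its axis
- candle4_center (a point): Tea light, a disc 34 mm in diameter and 15 mm high in an aluminium cup, 15 g (may be absent), lying in the bowl at the start. The point is its centre, z its axis
- candle5_center (a point): Tea light, a disc 34 mm in diameter and 15 mm high in an aluminium cup, 15 g (may be absent), lying in the bowl at the start. The point is its centre, z its axis
- oil_center (a point): Bystander: amber oil bottle with yellow cap, 64 mm in diameter, 135 mm high, loose. The point is on its axis, 50 mm up
- tin_center (a point): Bystander: green tin, 70 mm in diameter, 80 mm high, loose. The point is its centre

How it is judged:
On the way, in this order (a step that is already met when the one before it is completed fails the run):
1. the cap is unscrewed and lifted clear above the keg (height (world z) of cap_grip above 0.2 m), for 0.1 s.
2. the cap lies flat on the cork mat, grip bar up (horizontal distance between cap_grip and mat_top below 0.04 m and height (world z) of cap_grip below 0.072 m and angle between cap_grip's own z axis and vertical below 0.15 rad), for 0.2 s.
At the end, for the whole second after the job is handed in: The cap lies flat, grip bar up, on the mat, within 40 mm of its centre; every torch and every tea light present is inside the keg (its centre below the rim, at least 5 mm); the bowl stands upright (within 0.15 rad) on the counter; all are at rest (all of step 2 and linear speed of each of cap, bowl, torch0, torch1, torch2, candle0, candle1, candle2, candle3, candle4, candle5 below 0.03 m/s and angle between bowl_rim's own z axis and vertical below 0.15 rad and height (world z) of bowl_rim below 0.06 m and horizontal distance between each of torch0_center, torch1_center, torch2_center, candle0_center, candle1_center, candle2_center, candle3_center, candle4_center, candle5_center and keg_mouth below 0.062 m and z of torch0_center in the frame of keg between 0 and 0.135 m and z of torch1_center in the frame of keg between 0 and 0.135 m and z of torch2_center in the frame of keg between 0 and 0.135 m and z of candle0_center in the frame of keg between 0 and 0.135 m and z of candle1_center in the frame of keg between 0 and 0.135 m and z of candle2_center in the frame of keg between 0 and 0.135 m and z of candle3_center in the frame of keg between 0 and 0.135 m and z of candle4_center in the frame of keg between 0 and 0.135 m and z of candle5_center in the frame of keg between 0 and 0.135 m); the robot touches nothing.
It fails at once if a bystander is pushed more than 30 mm or knocked over (distance of any of oil_center, tin_center from where it was at the start of the episode above 0.03 m).
Of torch0, torch1, torch2 only 1 to 3 are there at a start; the rules pass over those that are not, and their reading is None.
Of candle3, candle4, candle5 only 1 to 3 are there at a start; the rules pass over those that are not, and their reading is None.
At some moment in a run one of bowl may be knocked a few centimetres aside while the robot is not near it.
It also fails if it takes over 210 s, if anything falls off the work surface, if the arm or the gripper's body presses on something with over 40 N, if the wrist force passes 120 N, or if a joint passes its speed limit or range.

## Working session

There is one attempt and no reset: what is moved stays moved. The work goes in short steps, each a Python script; the robot and the scene stay as the last script left them, time stands still between calls to the robot, and variables do not carry over. Pictures are saved under pics/ and viewed, at most 14 in all, crops included, and the job is handed in when it is done.

```bash
mkdir -p pics; ls
cat > h.py <<'E'
import numpy as np, cv2
from scipy.spatial.transform import Rotation as R
from cell import env, kin, camera, calibration, job
def snap(name, fn=None):
    c=calibration(name); p,d=camera(name)
    if fn: cv2.imwrite('pics/'+fn,p)
    return p,d,c
def cloud(d,c):
    v,u=np.mgrid[0:d.shape[0],0:d.shape[1]]
    P=np.stack([(u-c['cx'])/c['fx']*d,(v-c['cy'])/c['fy']*d,d],-1)
    Rm=cv2.Rodrigues(np.array(c['rvec'],float))[0]
    W=(P-np.array(c['tvec']).reshape(3))@Rm
    W[d<=0]=np.nan
    return W
def q(yaw,tilt=None):
    """tool down, tool y axis at angle yaw from world y (closing direction)"""
    r=R.from_euler('z',yaw)*R.from_euler('x',np.pi)
    if tilt is not None: r=tilt*r
    x=r.as_quat(); return np.array([x[3],x[0],x[1],x[2]])
def st(): 
    s=env.get_state(); return {k:np.round(s[k],3) for k in ('time','qpos','tcp_pos','orientation','force','opening','gripper_force')}
E
python3 - <<'E'
from h import *
for n in ('scene','side','wrist'):
    p,d,c=snap(n,n+'0.png'); W=cloud(d,c); np.save('pics/'+n+'0.npy',W)
    Rm=cv2.Rodrigues(np.array(c['rvec'],float))[0]; print(n,-Rm.T@np.array(c['tvec']).ravel(),Rm[2],c['fx'])
print(st())
a=cv2.imread('pics/scene0.png');b=cv2.imread('pics/side0.png')
cv2.imwrite('pics/both.png',cv2.resize(np.vstack([a,b]),(480,600)))
E
```

```text
pics
scene [ 0.90203913 -0.69236191  0.98213494] [-0.31282133  0.59778498 -0.73810293] 446.2085149529567
side [0.21319319 0.96552325 0.75104128] [ 0.2760009  -0.81170856 -0.51473558] 487.6923348582433
wrist [0.10600035 0.66930652 0.37373107] [ 0.25367166 -0.06661536 -0.96499383] 343.5930155102968
{'time': np.float64(0.15), 'qpos': array([-1.424,  0.478,  0.022,  1.556, -0.011,  1.109, -0.083]), 'tcp_pos': array([0.17 , 0.653, 0.303]), 'orientation': array([-0.   ,  0.127,  0.992, -0.001]), 'force': array([-0.5  , -0.156,  0.1  ]), 'opening': np.float64(0.085), 'gripper_force': np.float64(0.0)}
```

View pics/scene0.png

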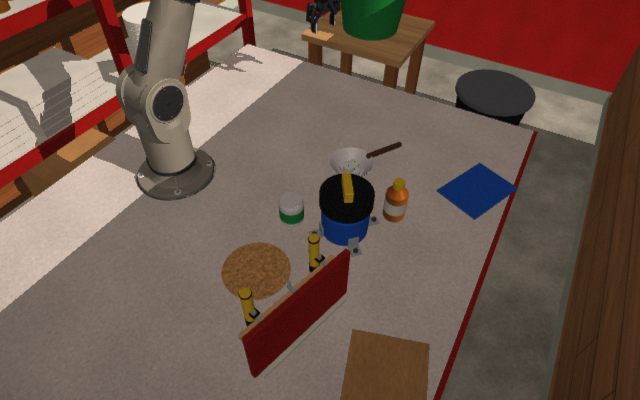

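View pics/side0.png

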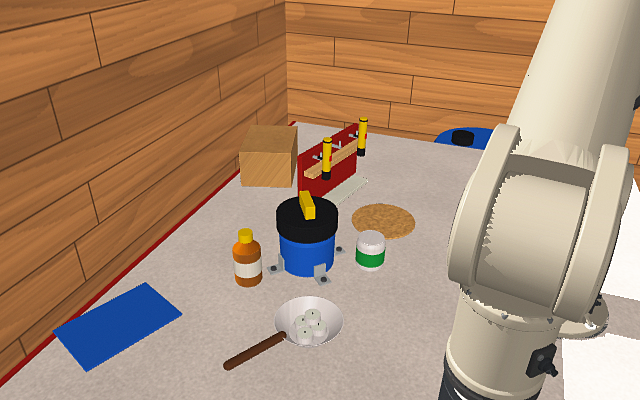

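The scene shows two torches (scene pixels 314,250 and 247,305), the keg at (346,205), mat (256,270), tin (291,208), oil (397,200) and bowl (350,162) with its handle to (400,146). The side view agrees. Next I measure them.

```bash
cat > m.py <<'E'
from h import *
def comps(p,W,lo,hi,zr,minn=25):
    hsv=cv2.cvtColor(p,cv2.COLOR_BGR2HSV)
    m=cv2.inRange(hsv,lo,hi)
    with np.errstate(invalid='ignore'): m[~((W[...,2]>zr[0])&(W[...,2]<zr[1])&(np.hypot(W[...,0],W[...,1])<1.1))]=0
    n,l,s,_=cv2.connectedComponentsWithStats(m)
    return [(s[i],W[l==i],l==i) for i in range(1,n) if s[i][4]>=minn]
E
python3 - <<'E'
from m import *
C={'yellow':((20,120,80),(35,255,255),(.04,.3)),'blue':((100,120,40),(125,255,255),(.02,.14)),
'cork':((8,50,60),(20,200,255),(-.005,.015)),'green':((45,100,40),(85,255,255),(.0,.1)),'orange':((5,150,80),(19,255,255),(.01,.14)),
'red':((0,150,60),(6,255,255),(.02,.25)),'handle':((0,60,20),(18,255,140),(.015,.06)),'black':((0,0,0),(180,120,60),(.12,.17)),
'white':((0,0,110),(180,40,255),(.02,.06))}
for n in ('scene','side'):
    p=cv2.imread(f'pics/{n}0.png');W=np.load(f'pics/{n}0.npy')
    for k,(lo,hi,zr) in C.items():
        for s,P,_ in comps(p,W,lo,hi,zr):
            print(n,k,s.tolist(),'mean',P.mean(0).round(3),'min',P.min(0).round(3),'max',P.max(0).round(3))
E
```

```text
scene yellow [342, 173, 12, 30, 279] mean [0.578 0.049 0.176] min [0.544 0.02  0.147] max [0.603 0.099 0.184]
scene yellow [393, 178, 13, 13, 129] mean [0.676 0.172 0.132] min [0.66  0.158 0.119] max [0.69  0.194 0.139]
scene yellow [308, 234, 11, 9, 75] mean [ 0.605 -0.174  0.231] min [ 0.593 -0.184  0.228] max [ 0.616 -0.161  0.234]
scene yellow [309, 243, 10, 24, 209] mean [ 0.609 -0.181  0.183] min [ 0.597 -0.186  0.136] max [ 0.617 -0.171  0.222]
scene yellow [239, 288, 12, 10, 100] mean [ 0.556 -0.357  0.231] min [ 0.545 -0.367  0.227] max [ 0.567 -0.345  0.235]
scene yellow [240, 297, 15, 25, 214] mean [ 0.563 -0.363  0.185] min [ 0.549 -0.369  0.138] max [ 0.573 -0.348  0.222]
scene blue [322, 212, 48, 31, 798] mean [0.595 0.01  0.063] min [ 0.526 -0.013  0.02 ] max [0.641 0.08  0.109]
scene cork [193, 147, 19, 14, 110] mean [0.024 0.101 0.011] min [-0.031  0.077 -0.003] max [0.071 0.131 0.015]
scene cork [137, 160, 12, 13, 60] mean [-0.096 -0.039  0.012] min [-0.127 -0.067 -0.004] max [-0.079 -0.011  0.015]
scene cork [138, 164, 75, 35, 785] mean [ 0.051 -0.051  0.012] min [
[... 6340 characters left out ...]
5 0.142] min [ 0.496 -0.013  0.12 ] max [0.641 0.136 0.15 ]
side white [357, 247, 28, 8, 58] mean [0.415 0.043 0.056] min [0.386 0.02  0.052] max [0.449 0.053 0.06 ]
side white [278, 253, 6, 12, 39] mean [0.618 0.112 0.03 ] min [0.606 0.097 0.02 ] max [0.63  0.122 0.039]
side white [233, 258, 29, 20, 282] mean [0.66  0.198 0.046] min [0.639 0.161 0.031] max [0.701 0.21  0.06 ]
side white [314, 264, 12, 9, 64] mean [0.519 0.109 0.028] min [0.508 0.095 0.021] max [0.529 0.12  0.037]
side white [274, 296, 70, 51, 1541] mean [0.484 0.264 0.03 ] min [0.407 0.213 0.02 ] max [0.549 0.357 0.041]
side white [297, 329, 9, 10, 38] mean [0.483 0.313 0.021] min [0.473 0.301 0.02 ] max [0.492 0.322 0.023]
```

```bash
cat >> m.py <<'E'
def rect(P):
    (c,(w,h),a)=cv2.minAreaRect((P[:,:2]*1000).astype(np.float32)); 
    b=cv2.boxPoints((c,(w,h),a)); e=[b[1]-b[0],b[2]-b[1]]; L=max(e,key=np.linalg.norm)
    return np.array(c)/1000,sorted((w,h)),np.arctan2(L[1],L[0])
def circ(P):
    A=np.c_[2*P[:,:2],np.ones(len(P))]; s=np.linalg.lstsq(A,(P[:,:2]**2).sum(1),rcond=None)[0]
    return s[:2],np.sqrt(s[2]+s[:2]@s[:2])
def mec(P):
    c,r=cv2.minEnclosingCircle((P[:,:2]*1000).astype(np.float32)); return np.array(c)/1000,r
def Y(p,W,zr,minn=25): return comps(p,W,(20,120,80),(35,255,255),zr,minn)
def look(n): 
    p,d,c=snap(n); return p,cloud(d,c)
E
python3 - <<'E'
from m import *
for n in ('scene','side'):
    p=cv2.imread(f'pics/{n}0.png');W=np.load(f'pics/{n}0.npy')
    for s,P,_ in Y(p,W,(.172,.19)): print('bar',n,rect(P))
    for s,P,_ in comps(p,W,(0,0,0),(180,120,60),(.140,.158),500): print('cap',n,mec(P))
    for s,P,_ in comps(p,W,(8,50,60),(20,200,255),(.001,.012),1000): print('mat',n,mec(P))
r,t=kin.inverse_kinematics([.571,.057,.32],q(0)),None
for y in np.arange(-3,3.2,.5):
    k=kin.inverse_kinematics([.571,.057,.32],q(y)); print(round(y,2),None if k is None else np.round(k,2))
E
```

```text
bar scene (array([0.57248029, 0.05860539]), [23.524438858032227, 81.84089660644531], np.float32(-1.0003183))
bar scene (array([ 0.60939856, -0.18016135]), [9.798096656799316, 20.125802993774414], np.float32(0.560071))
bar scene (array([ 0.56432428, -0.36187238]), [15.641524314880371, 23.30832862854004], np.float32(0.92490965))
cap scene (array([0.57340674, 0.05960857]), 74.245361328125)
mat scene (array([ 0.43584781, -0.18106058]), 95.57218170166016)
bar side (array([ 0.55280463, -0.35095166]), [14.925029754638672, 24.406604766845703], np.float32(0.44529408))
bar side (array([ 0.60343134, -0.16411966]), [13.512751579284668, 23.029592514038086], np.float32(0.05879761))
bar side (array([0.5684162 , 0.06263369]), [23.70355987548828, 78.57129669189453], np.float32(-0.98505694))
cap side (array([0.56724756, 0.06138754]), 74.46221160888672)
mat side (array([ 0.43388028, -0.18671565]), 94.76591491699219)
-3.0 [-0.59  0.31  0.48  1.81 -0.17  1.06  1.66]
-2.5 [-0.52  0.31  0.38  1.81 -0.13  1.06  2.13]
-2.0 [-0.42  0.3   0.27  1.8  -0.09  1.06  2.59]
-1.5 [-1.08  0.61  1.28  1.84 -0.63  1.19 -2.66]
-1.0 [-1.08  0.61  1.28  1.84 -0.63  1.19 -2.16]
-0.5 [-1.08  0.61  1.28  1.84 -0.63  1.19 -1.66]
0.0 [-0.93  0.43  0.97  1.83 -0.39  1.09 -1.39]
0.5 [-0.83  0.37  0.8   1.82 -0.3   1.07 -0.98]
1.0 [-0.77  0.35  0.73  1.82 -0.27  1.07 -0.52]
1.5 [-0.74  0.34  0.67  1.82 -0.24  1.06 -0.04]
2.0 [-0.7   0.33  0.62  1.82 -0.22  1.06  0.44]
2.5 [-0.66  0.33  0.57  1.81 -0.2   1.06  0.91]
3.0 [-0.62  0.32  0.52  1.81 -0.18  1.06  1.39]
```

Run:
```python
from m import *
k=np.array(kin.inverse_kinematics([.5705,.0605,.33],q(2.149))); k[6]-=np.pi; print(k.round(2))
env.goto_joints(k); print(st())
p,W=look('wrist'); cv2.imwrite('pics/w1.png',p)
for s,P,_ in Y(p,W,(.17,.2)): print('bar',s,rect(P),P.mean(0))
for s,P,_ in comps(p,W,(0,0,0),(180,120,60),(.140,.158),500): print('cap',s,mec(P),P[:,2].mean())
```

```text
[-0.7   0.32  0.61  1.8  -0.2   1.08 -2.58]
{'time': np.float64(2.683), 'qpos': array([-0.696,  0.32 ,  0.607,  1.805, -0.205,  1.08 , -2.577]), 'tcp_pos': array([0.571, 0.061, 0.33 ]), 'orientation': array([-0.   ,  0.88 , -0.475, -0.   ]), 'force': array([-0.685,  0.993, -0.77 ]), 'opening': np.float64(0.085), 'gripper_force': np.float64(0.0)}
bar [ 306  143   37  115 3997] (array([0.56967847, 0.05907044]), [23.841835021972656, 79.18321228027344], np.float32(-0.9922501)) [0.57105864 0.05706804 0.18046359]
```

View pics/w1.png

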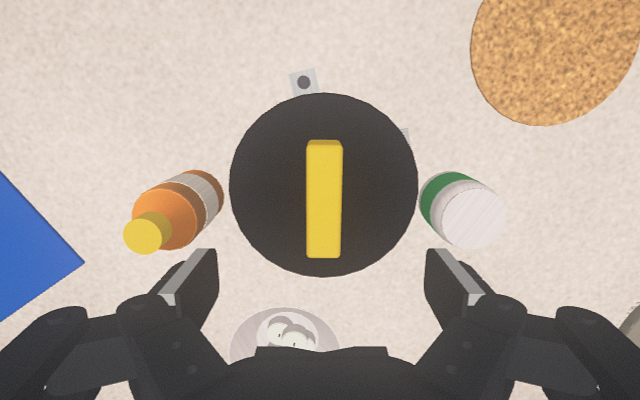

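The wrist view shows the yellow bar centred at (324,199) and along the tool's x axis, with the oil bottle and tin either side, lower than the fingers. I grip it and unscrew.

```bash
cat >> m.py <<'E'
def turn(d,z):
    """rotate tool by d about its axis at present xy, ending at TCP height z"""
    s=env.get_state(); p=np.array(s['tcp_pos']); p[2]=z
    k=np.array(kin.inverse_kinematics(p,s['orientation'])); 
    k[6]=s['qpos'][6]+d+((k[6]-s['qpos'][6]+np.pi)%(2*np.pi)-np.pi); env.goto_joints(k)
E
python3 - <<'E'
from m import *
pos=np.array([.570,.0600,.230])
env.movel(pos+[0,0,.03],.2); print(env.movel(pos,.08,stop_force=10))
env.grip(0.0,60); print(st())
z=pos[2]
for i,d in enumerate([5.38,np.pi,np.pi]):
    z+=d/2/np.pi*.010; turn(d,z); s=st(); print(i,s['time'],s['tcp_pos'],s['force'],s['opening'],s['qpos'][6])
    env.grip(.06); env.movel([.57,.06,z+.045],.3); turn(-np.pi,z+.045)
    env.movel([.57,.06,z],.15); env.grip(0,60)
print(st())
p,W=look('scene')
for s,P,_ in Y(p,W,(.17,.23),60): print('bar',s,rect(P),P[:,2].max())
E
```

```text
False
{'time': np.float64(4.35), 'qpos': array([-0.642,  0.437,  0.556,  1.903, -0.294,  0.882, -2.502]), 'tcp_pos': array([0.57, 0.06, 0.23]), 'orientation': array([-0.   ,  0.879, -0.476,  0.   ]), 'force': array([-1.231, -0.529,  4.914]), 'opening': np.float64(0.023), 'gripper_force': np.float64(59.832)}
0 8.775 [0.57  0.06  0.239] [ 0.3   -0.205 -2.294] 0.023 2.871
1 15.683 [0.57  0.06  0.245] [-2.405  0.436  9.704] 0.023 2.867
2 22.6 [0.571 0.06  0.25 ] [-1.54   1.436  6.566] 0.023 2.865
{'time': np.float64(26.867), 'qpos': array([-0.655,  0.406,  0.569,  1.896, -0.28 ,  0.901, -0.276]), 'tcp_pos': array([0.57, 0.06, 0.25]), 'orientation': array([0.002, 0.812, 0.583, 0.008]), 'force': array([-0.829,  0.08 ,  5.523]), 'opening': np.float64(0.023), 'gripper_force': np.float64(60.573)}
bar [334 175  17  21 207] (array([0.56877795, 0.04224002]), [28.364974975585938, 47.023834228515625], np.float32(1.1014265)) 0.22413304893690075
bar [309 243  10  17 144] (array([ 0.60911511, -0.17972522]), [9.581337928771973, 20.095458984375], np.float32(0.5476554)) 0.22298961398637748
bar [241 297  14  17 159] (array([ 0.56357611, -0.36221069]), [15.452452659606934, 23.310094833374023], np.float32(0.83643067)) 0.22265205686248601
```

Run:
```python
from m import *
turn(1.5,.2525); print(st()['force'])
print('stop',env.movel([.57,.06,.29],.08,stop_force=25),st()['force'])
env.movel([.57,.06,.36],.2); env.dwell(.15); s=st(); print(s)
env.movel([.435,-.184,.36],.3); env.movel([.435,-.184,.145],.2)
print(env.movel([.435,-.184,.124],.03,stop_force=5)); s=st(); print(s)
env.grip(.06); env.movel([.435,-.184,.36],.3)
for n in ('scene','side'):
    p,W=look(n); 
    if n=='scene': cv2.imwrite('pics/s2.png',p)
    for s,P,_ in Y(p,W,(.06,.09),60): print(n,'bar',s,rect(P),P[:,2].max())
    for s,P,_ in comps(p,W,(8,50,60),(20,200,255),(.001,.012),100): print('mat',n,mec(P))
print(st()['time'])
```

```text
[-4.739 -3.268  3.743]
stop False [-0.664  0.841 -1.116]
{'time': np.float64(29.525), 'qpos': array([-0.711,  0.283,  0.62 ,  1.781, -0.185,  1.122,  1.144]), 'tcp_pos': array([0.569, 0.06 , 0.358]), 'orientation': array([0.006, 0.197, 0.98 , 0.004]), 'force': array([ 2.03e-01,  2.00e-03, -2.26e+00]), 'opening': np.float64(0.022), 'gripper_force': np.float64(59.575)}
True
{'time': np.float64(32.292), 'qpos': array([-0.201,  0.462,  0.586,  2.202, -0.484,  0.586,  1.919]), 'tcp_pos': array([ 0.436, -0.184,  0.134]), 'orientation': array([0.008, 0.197, 0.98 , 0.004]), 'force': array([ 0.518, -0.452,  4.589]), 'opening': np.float64(0.022), 'gripper_force': np.float64(60.407)}
scene bar [243 241  24  29 338] (array([ 0.44067374, -0.1845491 ]), [25.296142578125, 80.68521881103516], np.float32(-0.38239276)) 0.08537561374438857
mat scene (array([ 0.03772665, -0.03997565]), 96.91278839111328)
mat scene (array([ 0.47804022, -0.18283711]), 81.58628845214844)
mat scene (array([ 0.39587909, -0.23285956]), 66.08394622802734)
side bar [370 191  28  20 301] (array([ 0.43762534, -0.18232521]), [29.94999122619629, 82.78545379638672], np.float32(-0.37288287)) 0.08446903040120465
mat side (array([ 0.82731689, -0.24430585]), 79.4239501953125)
mat side (array([ 0.50066296, -0.15836621]), 57.62334060668945)
mat side (array([ 0.3872959, -0.1720157]), 75.99559783935547)
33.742
```

View pics/s2.png

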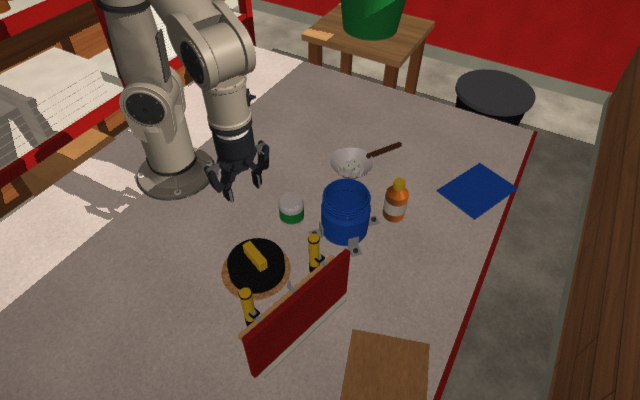

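The cap lies flat on the mat at (255,257), the keg is open at (345,205) and the bowl is still at (350,162). I now measure the bowl from above and search for reachable pour poses.

```bash
cat > pour.py <<'E'
from m import *
K=np.array([.570,.060]); 
def quat(r): x=r.as_quat(); return np.array([x[3],x[0],x[1],x[2]])
def pose(phi,flip,mode,t,lipz,adv,gz=.054,keg=K):
    """bowl heading phi (handle +x), tilted t about the lip, mode 'l','r' roll left/right or 'p' pitch; lip adv m before the mouth centre"""
    Rz=R.from_euler('z',phi)
    ax,lip,out={'l':([-1,0,0],[-.13,.072,.004],[0,1,0]),'r':([1,0,0],[-.13,-.072,.004],[0,-1,0]),'p':([0,-1,0],[-.202,0,.004],[-1,0,0])}[mode]
    Rb=Rz*R.from_rotvec(np.array(ax)*t)
    out=Rz.apply(out)
    L=np.r_[keg,lipz]-adv*out
    H=L-Rb.apply(lip)
    Rt=Rb*R.from_euler('z',np.pi*flip)*R.from_euler('x',np.pi)
    return H-Rt.apply([0,0,gz]),quat(Rt)
def traj(phi,flip,mode,tm=1.85,n=8):
    return [pose(phi,flip,mode,t,.165+.05*max(0,1-t/.8),.022) for t in np.linspace(0,tm,n)]
E
python3 - <<'E'
from pour import *
env.reach([.50,.20,.36],q(.986)); p,W=look('wrist'); cv2.imwrite('pics/w2.png',p)
for s,P,_ in comps(p,W,(0,60,20),(18,255,140),(.025,.055),60): print('handle',s.tolist(),rect(P),P.mean(0))
for n in ('scene','side'):
    p,W=look(n)
    for s,P,_ in comps(p,W,(0,60,20),(18,255,140),(.030,.06),60):
        if P[:,1].mean()>.3:print(n,'handle',rect(P),P.mean(0))
print(st()['time'])
res=[]
for mode in 'lrp':
  for flip in (0,1):
    for phi in np.arange(-3.1,3.1,.2):
      qs=[kin.inverse_kinematics(*x) for x in traj(phi,flip,mode)]
      n=sum(x is not None for x in qs)
      if all(x is not None for x in qs):
        j=np.abs(np.diff(qs,axis=0)).max(); res.append((j,mode,flip,round(phi,2)))
for r in sorted(res)[:25]: print(r)
print(len(res))
E
```

```text
handle [245, 0, 20, 54, 837] (array([0.52217999, 0.35671487]), [17.20499610900879, 50.869991302490234], np.float32(1.0098974)) [0.52298808 0.35664774 0.0420253 ]
handle [560, 298, 26, 32, 401] (array([ 0.65998657, -0.14318103]), [13.60352897644043, 31.938386917114258], np.float32(0.8612655)) [ 0.6629144  -0.13987554  0.04041309]
scene handle (array([0.54707996, 0.38881677]), [19.734758377075195, 135.87599182128906], np.float32(1.0058764)) [0.54802668 0.38848762 0.03975202]
side handle (array([0.54215997, 0.39336664]), [18.77921485900879, 136.56488037109375], np.float32(1.0233883)) [0.5425833  0.3988237  0.03998433]
36.025
(np.float64(0.20923871077790773), 'l', 0, np.float64(-0.5))
(np.float64(0.2658503772966078), 'l', 0, np.float64(-0.3))
(np.float64(0.27828193781078475), 'l', 0, np.float64(-0.1))
(np.float64(0.2786284241031738), 'l', 1, np.float64(0.3))
(np.float64(0.2847796285412145), 'l', 0, np.float64(0.1))
(np.float64(0.28484885239039026), 'r', 1, np.float64(2.9))
(np.float64(0.29744325076162853), 'l', 0, np.float64(0.3))
(np.float64(0.34608751969217977), 'l', 0, np.float64(0.5)
[... 308 characters left out ...]
0.40852324009693675), 'l', 1, np.float64(-0.3))
(np.float64(0.40878933428182485), 'r', 0, np.float64(0.3))
(np.float64(0.40948307091862973), 'l', 1, np.float64(-0.5))
(np.float64(0.4180653418587786), 'p', 1, np.float64(-1.1))
(np.float64(0.41874865274006545), 'l', 0, np.float64(0.7))
(np.float64(0.4302791302309472), 'l', 1, np.float64(-3.1))
(np.float64(0.43841546744161475), 'r', 0, np.float64(2.7))
(np.float64(0.44043575231542587), 'r', 1, np.float64(-2.9))
(np.float64(0.4404408170854833), 'r', 0, np.float64(0.5))
(np.float64(0.45932644350717244), 'r', 0, np.float64(0.1))
(np.float64(0.4610316936582636), 'r', 0, np.float64(-3.1))
(np.float64(0.4710413432828114), 'l', 1, np.float64(-0.1))
94
```

View pics/w2.png

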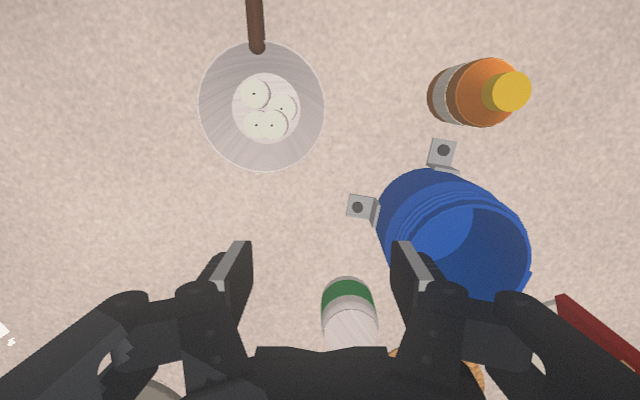

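The wrist view shows four tea lights in the bowl at (265,108), the handle leading up at (255,25) and the open keg at (460,240). I grasp the handle and carry the bowl over the keg, with no tilt yet.

Run:
```python
from pour import *
H=np.array([.546,.393]); phi=1.013
env.reach([*H,.20],q(phi)); p,W=look('wrist')
for s,P,_ in comps(p,W,(0,60,20),(18,255,140),(.025,.055),60): print('handle',s.tolist(),rect(P),P.mean(0))
for n in ('scene','side'):
    p,W=look(n)
    for s,P,_ in comps(p,W,(0,60,20),(18,255,140),(.030,.06),60):
        if P[:,1].mean()>.3:print(n,'handle',rect(P))
env.grip(.05); env.movel([*H,.10],.2); print(env.movel([*H,.088],.05,stop_force=8)); 
env.grip(0,110); print(st())
env.movel([*H,.30],.15)
T=traj(-.5,0,'l'); P0,O0=T[0]; P1=P0.copy(); P1[2]=.34
env.movel([P1[0],P1[1]+.02,.34],.15,rot=O0); env.movel(P0,.15); print(st(),P0)
snap('scene','s3.png')
```

```text
handle [303, 102, 26, 185, 4348] (array([0.54442371, 0.393685  ]), [17.235008239746094, 133.40435791015625], np.float32(1.016945)) [0.54735369 0.39805999 0.04192382]
handle [557, 297, 42, 20, 199] (array([0.67440894, 0.20532698]), [6.064485549926758, 32.1642951965332], np.float32(-0.038415022)) [0.67291133 0.20596213 0.02748821]
scene handle (array([0.54799786, 0.39062576]), [22.101497650146484, 135.40032958984375], np.float32(0.948751))
side handle (array([0.5420592 , 0.39391824]), [18.40696907043457, 136.8469696044922], np.float32(1.0197011))
False
{'time': np.float64(38.908), 'qpos': array([-0.962,  0.749,  0.355,  1.717, -0.359,  0.74 , -0.984]), 'tcp_pos': array([0.546, 0.393, 0.088]), 'orientation': array([-0.   ,  0.874,  0.485,  0.   ]), 'force': array([0.113, 0.656, 1.778]), 'opening': np.float64(0.015), 'gripper_force': np.float64(107.279)}
{'time': np.float64(44.417), 'qpos': array([-0.54 ,  0.596,  0.845,  1.71 , -0.501,  1.065, -1.602]), 'tcp_pos': array([ 0.639, -0.085,  0.266]), 'orientation': array([-0.   ,  0.969, -0.247,  0.   ]), 'force': array([-0.127, -0.51 , -1.054]), 'opening': np.float64(0.015), 'gripper_force': np.float64(107.892)} [ 0.63901973 -0.08481808  0.265     ]
```

View pics/s3.png

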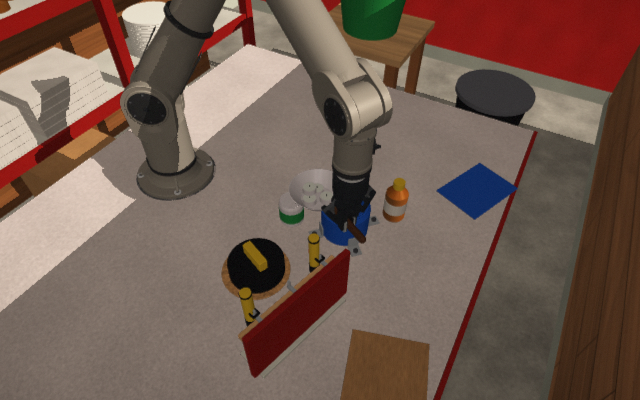

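The bowl with its tea lights is held level at (318,190), beside and above the keg mouth. I check where its rim is, then tip.

Run:
```python
from pour import *
p,W=look('scene')
with np.errstate(invalid='ignore'): B=W[(W[...,2]>.195)&(W[...,2]<.222)&(np.hypot(W[...,0]-.525,W[...,1]+.0225)<.09)]
print(len(B),mec(B),'expect .525 -.0225 r72', B.min(0).round(3),B.max(0).round(3))
for i,(P,O) in enumerate(traj(-.5,0,'l',1.95,11)[1:]):
    env.movel(P,.06,rot=O)
print(st())
env.dwell(.5); snap('scene','s4.png')
```

```text
854 (array([ 0.53708789, -0.02282343]), 79.61256408691406) expect .525 -.0225 r72 [ 0.459 -0.095  0.195] [0.604 0.049 0.222]
{'time': np.float64(48.7), 'qpos': array([-0.833,  1.636,  1.216,  1.122,  0.396,  1.89 , -1.831]), 'tcp_pos': array([0.709, 0.042, 0.215]), 'orientation': array([ 0.802,  0.544, -0.14 , -0.204]), 'force': array([ 0.747,  0.022, -0.134]), 'opening': np.float64(0.015), 'gripper_force': np.float64(107.924)}
```

View pics/s4.png

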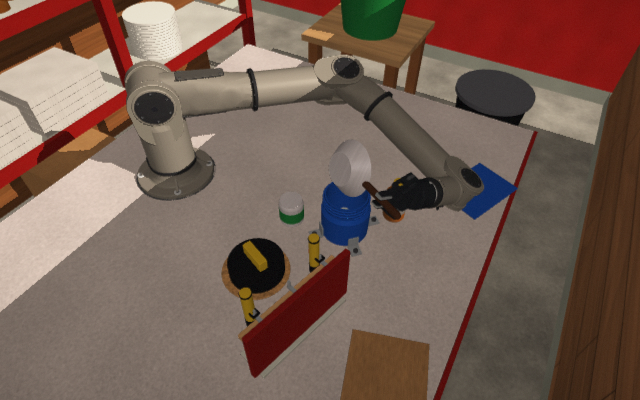

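The bowl is tipped over the keg at (350,165), with something pale inside the mouth at (345,208) and none seen on the counter. I reverse the path and set the bowl down where it stood.

Run:
```python
from pour import *
T=traj(-.5,0,'l',1.95,11)
for P,O in T[:-1][::-1]: env.movel(P,.12,rot=O)
P=T[0][0]; env.movel([P[0],P[1],.34],.2)
env.movel([.546,.393,.30],.25,rot=q(1.013)); env.movel([.546,.393,.105],.2)
print(env.movel([.546,.393,.085],.03,stop_force=3)); print(st()['tcp_pos'],st()['time'])
env.grip(.05); env.movel([.546,.393,.25],.3)
env.reach([.50,.10,.38],q(.986)); p,W=look('wrist'); cv2.imwrite('pics/w3.png',p); p,W=look('side'); cv2.imwrite('pics/side3.png',p)
print(st()['time'])
```

```text
True
[0.546 0.393 0.087] 56.992
59.45
```

View pics/w3.png

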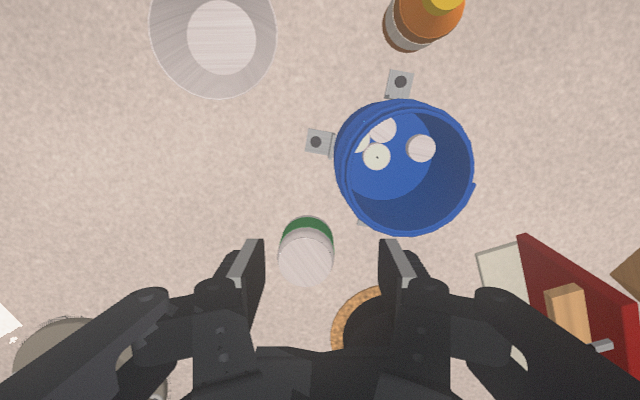

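View pics/side3.png

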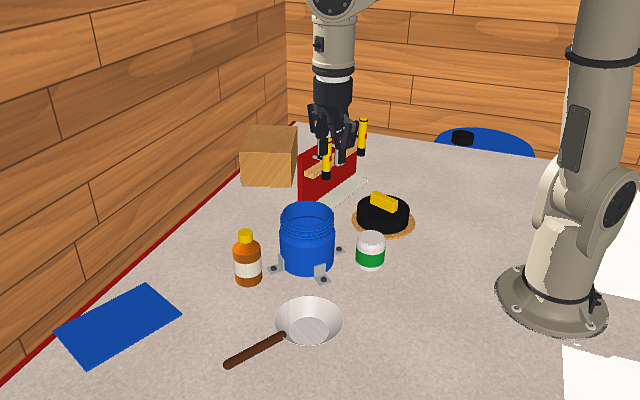

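All four tea lights are in the keg ((383,130), (360,145), (376,157), (421,148)), and the bowl stands empty and upright, with the bystanders untouched. Next I measure the torches with a wrist view near each one.

Run:
```python
from m import *
for n in ('scene','side'):
    p,W=look(n)
    for s,P,_ in comps(p,W,(0,150,60),(6,255,255),(.02,.2),300): print(n,'red',rect(P[P[:,0]>.4]))
y=-.27
for c in ([.603,-.172],[.555,-.356]):
    k=kin.inverse_kinematics([*c,.36],q(y)); print(None if k is None else k[6])
    env.reach([*c,.36],q(y)); p,W=look('wrist')
    for s,P,_ in Y(p,W,(.222,.24),40): print('top',s.tolist(),mec(P),P.mean(0).round(4))
cv2.imwrite('pics/w4.png',p); print(st()['time'])
```

```text
scene red (array([0., 0.]), [0.0, 0.0], np.float32(0.0))
scene red (array([ 0.63348547, -0.278125  ]), [17.029190063476562, 301.162353515625], np.float32(1.3100057))
side red (array([ 0.60140826, -0.26727765]), [71.56369018554688, 306.6164245605469], np.float32(1.2922876))
-1.2781595138796595
top [614, 193, 26, 38, 785] (array([ 0.55474231, -0.35539954]), 11.722601890563965) [ 0.5558 -0.3512  0.2303]
top [307, 196, 39, 38, 1121] (array([ 0.60220575, -0.17302632]), 12.208956718444824) [ 0.6032 -0.1733  0.2309]
-0.9748275791905314
top [306, 197, 39, 38, 1096] (array([ 0.55462842, -0.35666   ]), 11.889525413513184) [ 0.5552 -0.3569  0.2309]
top [0, 200, 41, 38, 1192] (array([ 0.60293347, -0.17406111]), 12.779206275939941) [ 0.6026 -0.1754  0.231 ]
61.558
```

View pics/w4.png

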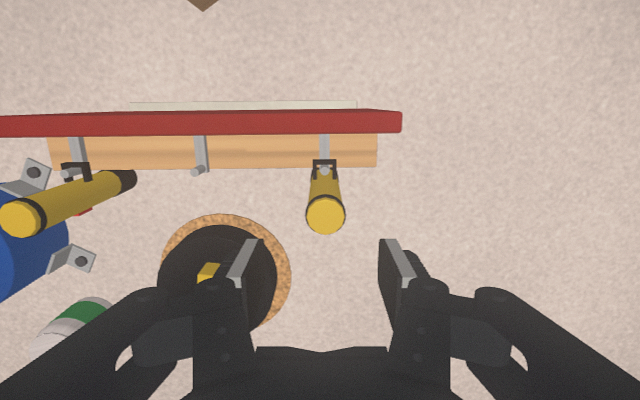

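Torch tops are at (.6025,-.1735) and (.555,-.3565), z .232; the view shows the near one at (325,215) and the other at (20,218). The spacing matches two hooks 190 mm apart with the middle one empty. I take torch 0 first.

```bash
cat > torch.py <<'E'
from m import *
y=-.254; xd=np.array([np.cos(y),np.sin(y),0])
def torch(c,dst):
    c=np.array([*c,0]); z=lambda h:np.array([0,0,h])
    env.grip(.06); env.reach(c+z(.34),q(y)); env.movel(c+z(.29),.2); print(env.movel(c+z(.264),.08,stop_force=8))
    env.grip(0,50); print(st()['opening'],st()['force'])
    env.movel(c+z(.304),.08); print(st()['force'])
    env.movel(c-.07*xd+z(.304),.12); env.movel(c-.07*xd+z(.36),.25)
    d=np.array([*dst,0]); env.movel(d+z(.36),.3); print(st()['opening'],st()['force'])
    env.movel(d+z(.25),.2); print('hit',env.movel(d+z(.208),.06,stop_force=5)); print(st()['tcp_pos'])
    env.grip(.045); env.movel(d+z(.33),.2); env.movel(d+z(.38),.2)
    p,W=look('wrist'); cv2.imwrite('pics/w_%d.png'%(100*st()['time']),p); print(st()['time'])
E
python3 - <<'E'
from torch import *
torch([.6025,-.1735],[.550,.038])
cv2.imwrite('pics/t0.png',np.hstack([cv2.resize(look(n)[0][80:330,150:470],(400,312)) for n in ('scene','side')]))
E
cp pics/w_*.png pics/ta.png
```

```text
False
0.023 [-0.188  1.068  2.993]
[-0.419  0.31  -0.034]
0.023 [-0.619 -0.938 -0.305]
hit False
[0.55  0.038 0.208]
69.558
```

View pics/ta.png

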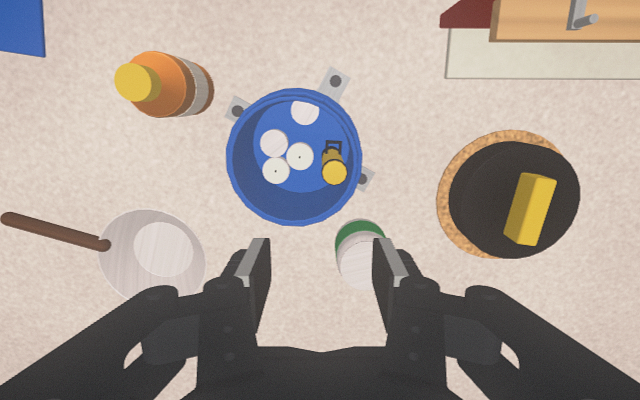

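Torch 0 stands in the keg at (334,170), with the four tea lights beside it at (290,140). Now the second torch.

```bash
rm pics/w_*.png
python3 - <<'E'
from torch import *
torch([.555,-.3565],[.554,.084])
env.dwell(1); p,W=look('wrist'); cv2.imwrite('pics/tb.png',p)
env.reach([.45,.35,.40],q(.3)); a=look('scene')[0][80:380,180:500]; b=look('side')[0][80:380,150:470]
cv2.imwrite('pics/end.png',np.vstack([np.hstack([a,b]),cv2.resize(p[:,80:],(448,320))[:300,:448] if 0 else np.hstack([p[50:250,150:470],np.zeros((200,320,3),np.uint8)])]))
p,W=look('scene')
for s,P,_ in Y(p,W,(.06,.09),60): print('bar',rect(P),P[:,2].max())
print(st()['force'],st()['time'])
E
```

```text
False
0.023 [0.162 0.317 1.233]
[ 0.144  0.016 -1.332]
0.023 [-0.163 -0.273 -0.682]
hit False
[0.554 0.084 0.208]
79.158
bar (array([ 0.44070181, -0.18379681]), [24.88212776184082, 79.10249328613281], np.float32(-0.4024205)) 0.08693860895396625
[0.444 0.176 0.905] 81.467
```

View pics/end.png

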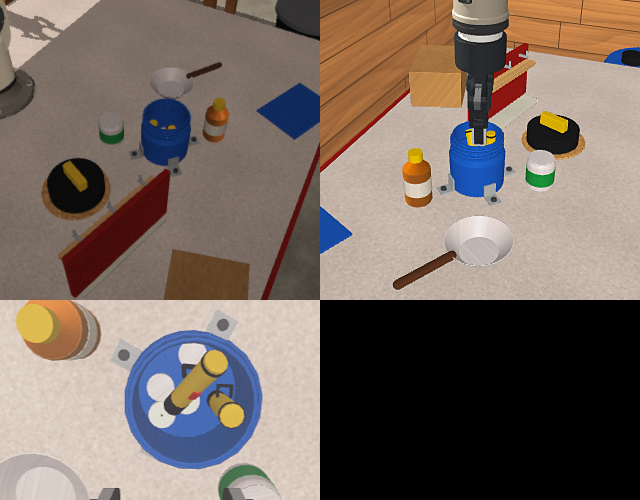

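Both torches and all four tea lights are inside the keg, the bowl is upright and empty, the cap is on the mat, and the bystanders are where they were. I hand in.

```bash
python3 -c "
from h import *
print(st()['tcp_pos']); print(job.job_done())"
```

```text
[0.451 0.348 0.4  ]
the job is handed in; nothing more can be done
None
```

I handed the job in at about 82 s of the 210 s limit, but the judge returned no verdict; the last pictures show the cap flat on the cork mat about 5 mm off its centre, both torches and all four tea lights in the open keg, the empty bowl upright on the counter, and the oil bottle and tin not visibly moved.

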